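Chock a sampling cylinder on the drain board and free the bottle that props it

ROBOT

A 6-joint arm with a two-finger parallel gripper is mounted at the origin on a cart in front of the work surface, level with it; the furniture and walls round the work are solid. World frame = base frame: x ahead of the robot, y to its left, z up, the work surface at z = 0. Lengths are in m, angles in degrees, forces in N, time in s.
With the tool pointing down it reaches from about 0.325 to 0.85 m from the base axis. Payload 15.5 kg.
Tool frame: the origin (TCP) lies midway between the tips of the shut fingers; the grasp point (between the pads) lies 19 mm behind it; y points along the fingers, x is the direction in which the jaws open and shut, and the axes are right-handed (so a half turn about y gives the same grasp; the last joint's range is limited). The gripper opens to 91 mm and grips with 3 to 60 N. Pads are 32 mm wide; open, the fingers measure 118 mm over their backs; the gripper's body (76 mm by 178 mm) begins 60 mm behind the grasp point.
Start: joints at [70.388, 28.281, 77.091, -0, 74.628, -5.472], TCP at [0.153, 0.606, 0.214] pointing down, gripper open.
Joint ranges: [-166.48, 166.48], [-47.26, 123.95], [12.59, 153.08], [-70.14, 250.14], [6.76, 159.57], [-176.63, 176.63]. Speed limits (degrees/s): [108.29, 108.29, 147.25, 172.46, 172.46, 172.46].

INTERFACE

Orientations are given as a 3x3 rotation matrix whose columns are the frame's x, y, z axes.
In Python, from bench import ctrl gives the robot as it stands. The module is installed in compiled form; this text tells all that it offers. Calls block until the motion is done:
- ctrl.goto(position, orientation): joint-space move of the TCP to a pose.
- ctrl.move_l(position, vel=0.15, ori=None, contact_N=None): straight line of the TCP; ori=None keeps the orientation; vel is the mean speed in m/s. With contact_N (N) it stops when the force on the tool has changed by that much, and returns True; else False.
- ctrl.movej(angles): joint-space move.
- ctrl.command_gripper(opening): opening from 0.0 (shut) to 1.0 (fully open); the grip force is fixed at half the most; returns when the fingers have stopped.
- ctrl.sleep(seconds).
- ctrl.ik(position, orientation): joint angles nearest the present ones, or None.
- ctrl.read_camera(name): name is "scene" or "top"; returns the picture (420x560x3 uint8, blue, green, red); there is no depth.
- ctrl.camera_params(name): a dict with "fx", "fy", "cx", "cy" (pixels), "pose" (4x4, takes a point from camera to world coordinates). Camera axes: x right, y up, looking along -z (the intrinsics and any distortion apply to the point x, -y, -z); pixel columns grow to the right and rows downward; lengths in m; the calibration is good to about 2 mm. A picture is of the moment at which its call begins. camera_params takes no time and is no camera call.
A pose or a line that the arm cannot do raises ctrl.MotionError and nothing moves.
- ctrl.sign_off(): hands the job in, once; it reports no verdict.
Readings, each from a call of its own:
- ctrl.current_t(): time.
- ctrl.current_q(): joint angles.
- ctrl.current_dq(): joint speeds.
- ctrl.current_effort(): joint torques, N m.
- ctrl.current_tool_pos(): TCP position.
- ctrl.current_eef_rot(): TCP orientation.
- ctrl.current_contact_force(): force on the tool from outside, world axes, zero at the start.
- ctrl.current_wrist_torque(): the same for the moment, N m.
- ctrl.current_grip_width(): opening from 0.0 (shut) to 1.0 (fully open).
Only numpy, scipy, OpenCV 4.12 (cv2) and the standard library are available. Lean on these libraries where they do the work, as an engineer would, in place of code of your own. Each camera call takes 0.05 s, during which the arm holds its last target. There are 200 camera calls.

TASK

The washed steel sampling cylinder on the sloping drain board is kept from rolling off only by the brown reagent bottle standing against its low side. Push the rubber wedge chock, thin edge first and square to the cylinder, snugly up against the low side near the cylinder's middle, beside the bottle; then take the bottle away and stand it upright in the free half of the small steel bottle tray. The cylinder must stay where it lies, now held by the chock alone, and no bottle may be knocked over.

Things in the scene. Friction and masses are not known exactly. Their poses are not given: they have to be found in the camera images.
- drain_board: White plastic drain board, 234 x 190 mm, fixed. Origin on the bench under its middle, z up. Its flat top face slopes down 0.100 rad towards its +x (the side facing the robot and the bench edge): face height z = 0.026 - 0.100 x. The low edge (x = 0.095) has no lip; cheeks at y = +-0.112 stand 7 mm above the face. Forceps, fixed, dry along the high end (x = -0.08).
- cylinder: Stainless sampling cylinder, loose, about 0.4 kg, 64 mm diameter, 200 mm long over its necks, straight for y = -0.084 to 0.084. Lies across the slope, free to roll. Origin: its centre, 32 mm off the board's face, at x = -0.025 of the board's frame at the start. Its y axis is the cylinder's axis (board's y at the start); its x and z turn as it rolls.
- bottle: Brown glass bottle, blue screw cap, loose, 0.24 kg, 112 mm high: body 57 mm diameter up to 67 mm, cap 36 mm diameter from 89 to 112 mm (can be gripped from above). Origin: centre of its underside, z up through the cap. Starts standing on the slope (leaning 0.1 rad with it) against the cylinder's low side, 64 to 80 mm from mid length towards the board's +y.
- chock: Grey solid rubber wedge, loose, about 0.2 kg, 86 mm long (x), 50 mm wide (y), 42 mm high. Origin: centre of its underside. Heel x = -0.043 to -0.003: a block with level top, gripped across its width; then a ramp falls at 40 degrees to the 3 mm thin edge at x = +0.043. Flat on the board it touches the cylinder when the cylinder's axis is 58 mm from its origin along its x. Starts on the bench.
- tray: Small steel bottle tray, fixed, 120 mm (x) by 180 mm (y), walls 4 mm thick and 20 mm high, inner floor 4 mm above the bench. Origin: centre of its underside, on the bench. Its -y half, nearer the robot, is free; a clear bottle stands in the +y half. Between board and tray, behind both, stands a fixed 320 mm high pipette carousel (world x 0.70, y 0.20, radius 130 mm): carry round its robot side.
- clear_bottle: Clear glass bottle with a blue cap, 56 mm diameter, 104 mm high, loose, standing in the tray at about y = 0.048 of the tray's frame. Origin: centre of its underside, z up.
There are look-alikes about, which are no part of the job. Leave any orange look-alike of the clear_bottle alone.

How it is judged:
By the outcome, as a careful person would: the job done as asked, in the order asked, and still so for the second after the job is handed in, with the robot touching nothing.
It also fails if it takes over 58 s, if anything falls off the work surface, if the arm or the gripper's body presses on something with over 40 N, if the wrist force passes 120 N, or if a joint passes its speed limit or range.

## Working session

There is one attempt and no reset: what is moved stays moved. The work goes in short steps, each a Python script; the robot and the scene stay as the last script left them, time stands still between calls to the robot, and variables do not carry over. Pictures are saved under pics/ and viewed, about 8 in all and at most 12, crops included, and the job is handed in when it is done.

```bash
mkdir -p pics
python3 - <<'E'
from bench import ctrl
import cv2,numpy as np
for n in("scene","top"):
    im=ctrl.read_camera(n); cv2.imwrite(f"pics/{n}0.png",im); p=ctrl.camera_params(n)
    print(n,{k:(np.round(v,4).tolist()) for k,v in p.items()})
print(ctrl.current_t(), ctrl.current_eef_rot())
E
```

```text
scene {'fx': 538.2433, 'fy': 538.2433, 'cx': 276.5882, 'cy': 213.1341, 'pose': [[-0.8789, 0.3082, -0.364, -0.0656], [-0.4766, -0.5382, 0.6951, 1.3968], [0.0184, 0.7844, 0.6199, 1.0146], [0.0, 0.0, 0.0, 1.0]]}
top {'fx': 449.6599, 'fy': 449.6599, 'cx': 274.7592, 'cy': 201.7926, 'pose': [[-0.0016, 0.9909, -0.1348, 0.3088], [-0.9997, 0.0018, 0.025, 0.3478], [0.025, 0.1348, 0.9906, 1.3152], [0.0, 0.0, 0.0, 1.0]]}
0.1 [[ 2.44311784e-01 -3.54586502e-04 -9.69696667e-01]
 [ 9.69696151e-01 -1.00558849e-03  2.44312022e-01]
 [-1.06174556e-03 -9.99999432e-01  9.81640470e-05]]
```

View pics/scene0.png

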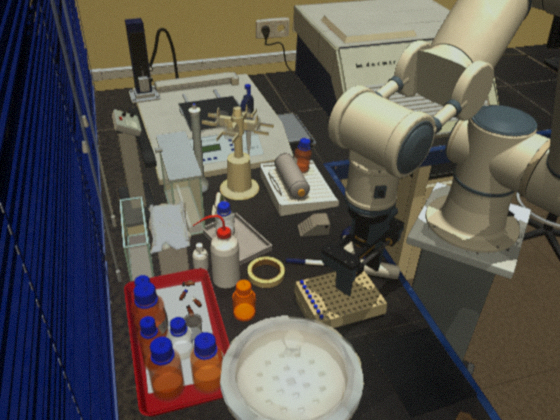

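View pics/top0.png

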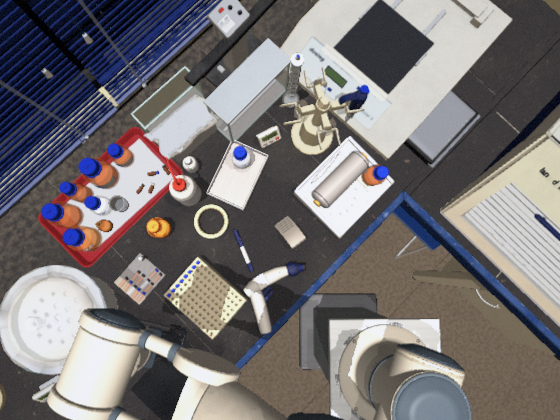

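The top view shows the drain board at about (346,187) with the cylinder at (340,180) and the brown bottle's cap at (377,173). The grey chock is at (290,232), the tray at (238,175), and the clear bottle's cap at (240,153).

Possible mix-ups:
- **Bottle:** the brown bottle at (377,173) against the orange ones in the red tray at (60–120,155–240) and the orange one at (158,228).
- **Chock:** the wedge at (290,232) against the small box at (268,136) and the rack at (138,278).
- **Tray:** the steel tray at (238,175) against the red tray.

I'll check the choices in one close crop.

```bash
cat > h.py <<'E'
import cv2,numpy as np
from bench import ctrl
def proj(n,P):
    p=ctrl.camera_params(n);T=np.linalg.inv(np.array(p["pose"]));P=np.atleast_2d(P)
    c=P@T[:3,:3].T+T[:3,3]
    return np.c_[p["fx"]*c[:,0]/-c[:,2]+p["cx"],-p["fy"]*c[:,1]/-c[:,2]+p["cy"]]
def ray(n,uv):
    p=ctrl.camera_params(n);T=np.array(p["pose"])
    d=np.array([(uv[0]-p["cx"])/p["fx"],-(uv[1]-p["cy"])/p["fy"],-1.])
    return T[:3,3],T[:3,:3]@d
def onz(n,uv,z):
    o,d=ray(n,uv);return o+d*(z-o[2])/d[2]
def crop(n,f,x0,y0,x1,y1,s,im=None):
    im=ctrl.read_camera(n) if im is None else im
    c=cv2.resize(im[y0:y1,x0:x1],None,fx=s,fy=s,interpolation=cv2.INTER_CUBIC)
    for x in range((x0//20+1)*20,x1,20): cv2.putText(c,str(x),(int((x-x0)*s),10),0,.35,(0,255,0));cv2.line(c,(int((x-x0)*s),12),(int((x-x0)*s),18),(0,255,0))
    for y in range((y0//20+1)*20,y1,20): cv2.putText(c,str(y),(0,int((y-y0)*s)),0,.35,(0,255,0));cv2.line(c,(22,int((y-y0)*s)),(28,int((y-y0)*s)),(0,255,0))
    cv2.imwrite(f,c)
E
python3 - <<'E'
from h import *
a=cv2.imread("pics/top0.png");b=cv2.imread("pics/scene0.png")
crop("top","pics/c1.png",200,125,410,250,3.7,a)
crop("scene","pics/c2.png",195,125,345,245,5,b)
for n,uv in dict(chock=(290,232),cap=(377,173),tray=(238,175)).items(): print(n,onz("top",uv,.04 if n=="chock" else .0 if n=="tray" else .135))
E
```

```text
chock [0.39588735 0.27246654 0.04      ]
cap [0.54804962 0.04292531 0.135     ]
tray [0.56794654 0.42370217 0.        ]
```

View pics/c1.png

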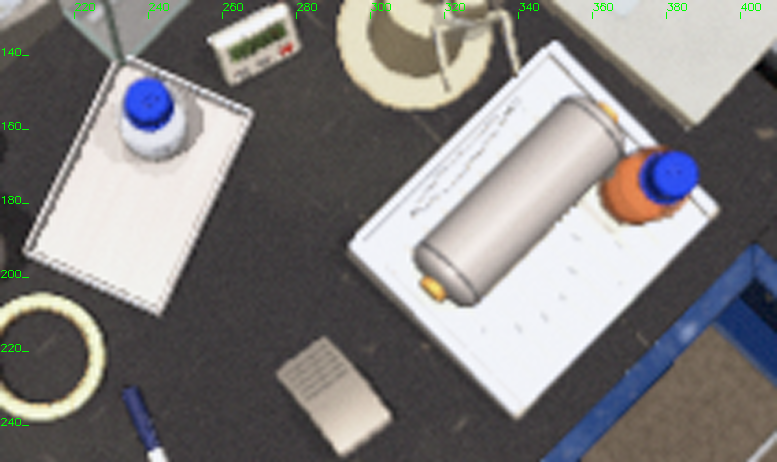

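View pics/c2.png

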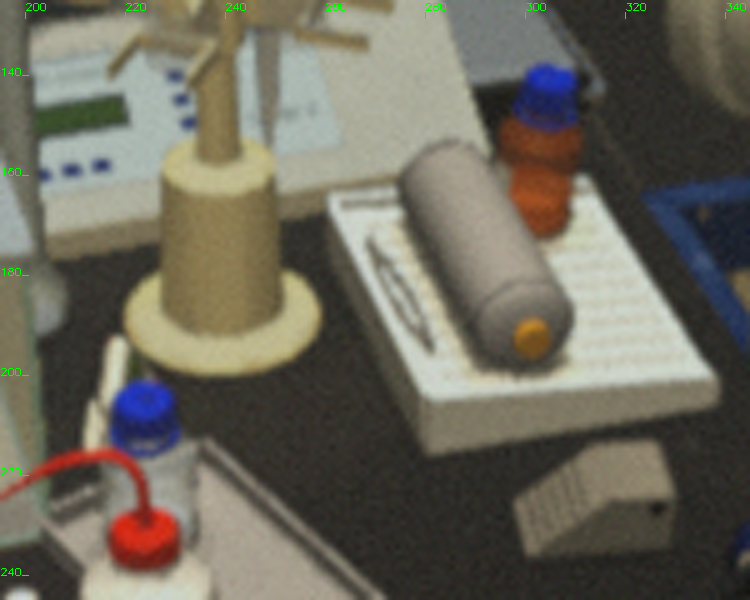

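The crops confirm the choices: the chock's ramp faces up-left in the top view and its heel is at about (297,240). The brown bottle's cap is at (381,172), on the low side of the cylinder, and the tray's free half is around (231,188). Next I'll measure them.

```bash
cat > m.py <<'E'
from h import *
def big(mask,x0,y0,x1,y1):
    m=np.zeros_like(mask);m[y0:y1,x0:x1]=mask[y0:y1,x0:x1]
    c=max(cv2.findContours(m,cv2.RETR_EXTERNAL,cv2.CHAIN_APPROX_NONE)[0],key=cv2.contourArea)
    return c
def rect(c): 
    r=cv2.minAreaRect(c); return r,cv2.boxPoints(r)
def board(im):
    g=cv2.cvtColor(im,cv2.COLOR_BGR2HSV)
    m=((g[...,2]>190)).astype(np.uint8)*255
    return rect(big(m,285,128,402,245))
def cyl(im):
    # grey/warm body: fill inside of the board that is darker than the white and not orange/blue
    h=cv2.cvtColor(im,cv2.COLOR_BGR2HSV)
    m=((h[...,2]<222)&(h[...,2]>90)&(h[...,1]<70)).astype(np.uint8)*255
    m=cv2.morphologyEx(m,cv2.MORPH_OPEN,np.ones((7,7)))
    return rect(big(m,308,140,372,212))
def cap(im,x0,y0,x1,y1):
    h=cv2.cvtColor(im,cv2.COLOR_BGR2HSV)
    m=((h[...,0]>105)&(h[...,0]<130)&(h[...,1]>150)&(h[...,2]>110)).astype(np.uint8)*255
    return cv2.minEnclosingCircle(big(m,x0,y0,x1,y1))
E
python3 - <<'E'
from m import *
np.set_printoptions(precision=4,suppress=True)
a=cv2.imread("pics/top0.png")
h=cv2.cvtColor(a,cv2.COLOR_BGR2HSV)
print("cylrow",h[180,325:360,2],h[180,325:360,1])
out=a.copy()
for nm,(r,b) in dict(board=board(a),cyl=cyl(a),chock=rect(big((h[...,2]>105).astype(np.uint8)*255,268,210,312,255)),tray=rect(big((h[...,2]>120).astype(np.uint8)*255,203,137,272,212))).items():
    print(nm,np.round(r[0],1),np.round(r[1],1),b.round(1).tolist()); cv2.drawContours(out,[np.int32(b.round())],0,(0,0,255),1)
    z=dict(board=.03,cyl=.06,chock=.02,tray=.02)[nm]; P=np.array([onz("top",p,z) for p in b]);print(P[:,:2].tolist(),P.mean(0))
print(cap(a,365,155,400,190),cap(a,225,140,255,170))
crop("top","pics/c3.png",200,125,410,250,3.7,out)
b=cv2.imread("pics/scene0.png")
print("cap scene",cap(b,290,130,320,160),cap(b,210,195,240,220))
# washing bottle: red cap by two views
def tri(u,v):
    o1,d1=ray("top",u);o2,d2=ray("scene",v)
    s=np.linalg.lstsq(np.c_[d1,-d2],o2-o1,rcond=None)[0];return (o1+d1*s[0]+o2+d2*s[1])/2,np.linalg.norm(o1+d1*s[0]-o2-d2*s[1])
print("wash",tri((179,184),(224,232)))
c1=cap(a,365,155,400,190)[0];c2=cap(b,290,130,320,160)[0];print("cap tri",tri(c1,c2))
print("clear tri",tri(cap(a,225,140,255,170)[0],cap(b,210,195,240,220)[0]))
E
```

```text
cylrow [144 162 178 189 194 205 211 217 219 222 225 230 234 236 238 240 237 232
 226 221 216 215 208 205 196 183 173 158 138 144 144 221 232 237 240] [19 19 21 18 17 20 21 20 20 15 14 12 14 12 12 13 11 13 15 20 18 18 17 24
 20 17 18 15 17 23 25 16 13 13  5]
board [339.6 180.6] [79.1 82.4] [[282.5, 183.10000610351562], [339.29998779296875, 123.5], [396.6000061035156, 178.10000610351562], [339.79998779296875, 237.6999969482422]]
[[0.538435506020075, 0.2928168797416746], [0.7185178998772033, 0.12344592632315549], [0.5544588252014206, -0.04145778791280741], [0.3802149470863361, 0.12915642741741143]] [0.5479 0.126  0.03  ]
cyl [357.4 172.8] [ 8.9 20.5] [[346.70001220703125, 176.3000030517578], [362.1000061035156, 162.6999969482422], [368.0, 169.39999389648438], [352.6000061035156, 183.0]]
[[0.5532647440305983, 0.11066590541638552], [0.5931318080872972, 0.06560713339527374], [0.5737916904080349, 0.049169889161604696], [0.5340896340885865, 0.0942350795209978]] [0.5636 0.0799 0.06  ]
chock [290.1 231.4] [29.8 18.2] [[273.70001220703125, 225.39999389648438], [288.0, 214.10000610351562], [306.
[... 347 characters left out ...]
8], [270.0, 151.8000030517578], [242.89999389648438, 210.39999389648438]]
[[0.5160857579228787, 0.5293056420650727], [0.6921958412484739, 0.45300233579563676], [0.6341362507357382, 0.32902934179264803], [0.4597528685636686, 0.40744656081025815]] [0.5755 0.4297 0.02  ]
((380.52197265625, 172.08241271972656), 7.762660026550293) ((239.69000244140625, 152.75999450683594), 6.795225143432617)
cap scene ((305.0, 140.5), 4.272101879119873) ((223.5, 205.0), 5.590270042419434)
wash (array([0.5125, 0.5672, 0.1593]), np.float64(0.0004565837563399017))
cap tri (array([0.5517, 0.0326, 0.1319]), np.float64(0.0010243923426064934))
clear tri (array([0.6127, 0.4148, 0.1022]), np.float64(0.005186468842941129))
```

View pics/c3.png

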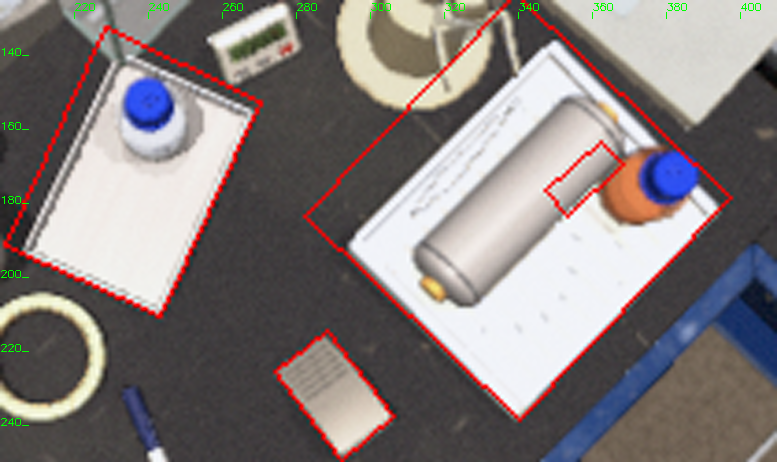

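Run:
```python
from h import *
np.set_printoptions(precision=4,suppress=True)
f=lambda X,Y:(200+X/3.7-.35,125+Y/3.7-.35)
A,B,C,D=[onz("top",f(*p),z)for p,z in(((555,42),.0425),((718,210),.0235),((517,417),.0235),((349,247),.0425))]
print("board",A,B,C,D,(A+B+C+D)/4,"len",[np.linalg.norm(x)for x in(A-B,B-C,C-D,D-A)])
for u in(A-D,B-C):print("yaw of board y",np.degrees(np.arctan2(u[1],u[0])))
for u in(B-A,C-D):print("yaw of board x",np.degrees(np.arctan2(u[1],u[0])))
c=[onz("top",f(*p),.06)for p in((560,97),(628,150),(478,305),(415,250))]
print("cyl",np.mean(c,0),"axis",np.degrees(np.arctan2(*((c[0]+c[1]-c[2]-c[3])[1::-1]))),np.linalg.norm(c[0]-c[1]),np.linalg.norm(c[1]-c[2]))
t=[onz("top",p,.003)for p in((273.7,225.4),(288,214.1))];k=[onz("top",p,.042)for p in((306.5,237.5),(292.2,248.8))]
tm,km=np.mean(t,0),np.mean(k,0);d=(tm-km)[:2];print("chock thin",tm,"heel",km,np.linalg.norm(d),"yaw",np.degrees(np.arctan2(d[1],d[0])),"w",np.linalg.norm(t[0]-t[1]),np.linalg.norm(k[0]-k[1]))
T=[onz("top",f(*p),.02)for p in((118,58),(252,112),(160,315),(25,252))]
print("tray",np.mean(T,0),[np.linalg.norm(T[i]-T[i-1])for i in range(4)],np.degrees(np.arctan2(*((T[0]+T[1]-T[2]-T[3])[1::-1]))))
# IK check of tilted grasps
def R(yaw,tilt):
    a=np.array([np.cos(yaw)*np.sin(tilt),np.sin(yaw)*np.sin(tilt),-np.cos(tilt)]);x=np.array([-np.sin(yaw),np.cos(yaw),0]);return np.c_[x,a,np.cross(x,a)]
for s in(1,-1):
  for tl in(40,45,50):
    for pos,yaw in(((.39,.26,.03),38),((.455,.115,.045),45)):
        M=R(np.radians(yaw),np.radians(tl))*np.array([s,1,s]);q=ctrl.ik(np.array(pos),M);print(s,tl,pos,None if q is None else np.round(q))
```

```text
board [0.6768 0.096  0.0425] [ 0.5457 -0.0344  0.0235] [0.3816 0.1292 0.0235] [0.5122 0.2605 0.0425] [0.5291 0.1128 0.033 ] len [np.float64(0.18595574892214006), np.float64(0.23174803575002453), np.float64(0.1861144360937661), np.float64(0.232694509542778)]
yaw of board y -44.971968710837004
yaw of board y -44.93239035503885
yaw of board x -135.15266963323333
yaw of board x -134.85959189953928
cyl [0.5464 0.129  0.06  ] axis -43.972670860497765 0.06662598669094759 0.1695795446693948
chock thin [0.4344 0.2969 0.003 ] heel [0.3643 0.2463 0.042 ] 0.0864391189456877 yaw 35.818857285908194 w 0.053629552055258496 0.051724520085842295
tray [0.5664 0.4248 0.02  ] [np.float64(0.17232998313687659), np.float64(0.11562107943331787), np.float64(0.17812214349047575), np.float64(0.11724739926248777)] -24.082342924910648
1 40 (0.39, 0.26, 0.03) [ 15.  51. 147. 163.  57.  82.]
1 40 (0.455, 0.115, 0.045) [-20.  41. 136. 112.  39.  93.]
1 45 (0.39, 0.26, 0.03) [ 13.  64. 153. 162.  79.  75.]
1 45 (0.455, 0.115, 0.045) [-24.  47. 139. 116.  47.  83.]
1 50 (0.39, 0.26, 0.03) None
1 50 (0.455, 0.115, 0.045) [-29.  53. 141. 117.  55.  73.]
-1 40 (0.39, 0.26, 0.03) [ 15.  51. 147. 163.  57. -98.]
-1 40 (0.455, 0.115, 0.045) [-20.  41. 136. 112.  39. -87.]
-1 45 (0.39, 0.26, 0.03) [  13.   64.  153.  162.   79. -105.]
-1 45 (0.455, 0.115, 0.045) [-24.  47. 139. 116.  47. -97.]
-1 50 (0.39, 0.26, 0.03) None
-1 50 (0.455, 0.115, 0.045) [ -29.   53.  141.  117.   55. -107.]
```

Run:
```python
from h import *
b=cv2.imread("pics/scene0.png");a=cv2.imread("pics/top0.png")
p=np.array(ctrl.current_tool_pos());R=np.array(ctrl.current_eef_rot())
for s in(.089,-.089):
    for ax in(0,2):
        q=proj("scene",p-R[:,1]*.079+R[:,ax]*s)[0];cv2.circle(b,tuple(int(round(v))for v in q),2,(0,0,255)if ax==0 else(0,255,0),-1)
crop("scene","pics/t1.png",290,180,430,310,3.4,b);crop("top","pics/t2.png",235,250,315,340,4.9,a)
x=cv2.imread("pics/t1.png");y=cv2.imread("pics/t2.png");H=max(x.shape[0],y.shape[0])
pad=lambda i:cv2.copyMakeBorder(i,0,H-i.shape[0],0,0,0)
z=np.hstack([pad(x),pad(y)]);cv2.imwrite("pics/c4.png",z[:,:800]);print(z.shape)
```

```text
(442, 868, 3)
```

View pics/c4.png

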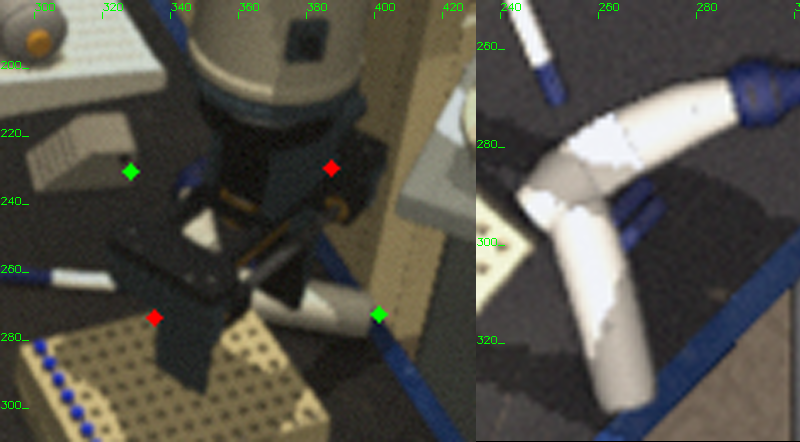

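Run:
```python
from h import *
np.set_printoptions(precision=3,suppress=True)
def tri(u,v):
    o1,d1=ray("top",u);o2,d2=ray("scene",v)
    s=np.linalg.lstsq(np.c_[d1,-d2],o2-o1,rcond=None)[0];return (o1+d1*s[0]+o2+d2*s[1])/2,np.linalg.norm(o1+d1*s[0]-o2-d2*s[1])
print(tri((293,268),(346,231)),tri((265,330),(400,275)))
def R(yaw,tilt):
    yaw,tilt=np.radians([yaw,tilt])
    a=np.array([np.cos(yaw)*np.sin(tilt),np.sin(yaw)*np.sin(tilt),-np.cos(tilt)]);x=np.array([-np.sin(yaw),np.cos(yaw),0]);return np.c_[x,a,np.cross(x,a)]
for s in(1,-1):
  for tl,pos,yaw in((0,(.38,.26,.03),36),(8,(.38,.26,.03),36),(15,(.38,.26,.03),36),(15,(.45,.06,.05),45),(20,(.45,.06,.05),45),(0,(.46,.06,.04),45),(0,(.46,.06,.04),-45),(0,(.46,.06,.04),135)):
        q=ctrl.ik(np.array(pos),R(yaw,tl)*np.array([s,1,s]));print(s,tl,yaw,None if q is None else np.round(q))
```

```text
(array([0.298, 0.265, 0.03 ]), np.float64(0.007957839387775887)) (array([0.118, 0.342, 0.01 ]), np.float64(0.0069891011450001796))
1 0 36 [ 27.  32. 111.  -0.  37. -99.]
1 8 36 [  26.   31.  118.    4.   24. -103.]
1 15 36 [  25.   31.  124.   15.   11. -116.]
1 15 45 [ -10.   29.  121.   30.   25. -171.]
1 20 45 [-13.  29. 124.  48.  23. 168.]
1 0 45 [   0.   31.  110.   -0.   39. -135.]
1 0 -45 [  0.  31. 110.  -0.  39. -45.]
1 0 135 [  0.  31. 110.  -0.  39. 135.]
-1 0 36 [ 27.  32. 111.  -0.  37.  81.]
-1 8 36 [ 26.  31. 118.   4.  24.  77.]
-1 15 36 [ 25.  31. 124.  15.  11.  64.]
-1 15 45 [-10.  29. 121.  30.  25.   9.]
-1 20 45 [-13.  29. 124.  48.  23. -12.]
-1 0 45 [  0.  31. 110.  -0.  39.  45.]
-1 0 -45 [  0.  31. 110.  -0.  39. 135.]
-1 0 135 [  0.  31. 110.  -0.  39. -45.]
```

```bash
cat >> h.py <<'E'
XB=np.array([-.7071,-.7071,0]);YB=np.array([.7071,-.7071,0]);OB=np.array([.5291,.1128,0]);Z=np.array([0,0,1.])
N=(Z+.1*XB)/1.005; TD=(XB-.1*Z)/1.005   # face normal, downslope
def bw(x,y,h=0): # point h above the face at board x,y
    return OB+x*XB+y*YB+(.026-.1*x)*Z+h*N
def R(yaw,tilt,s=-1):
    yaw,tilt=np.radians([yaw,tilt])
    a=np.array([np.cos(yaw)*np.sin(tilt),np.sin(yaw)*np.sin(tilt),-np.cos(tilt)]);x=np.array([-np.sin(yaw),np.cos(yaw),0]);return np.c_[x,a,np.cross(x,a)]*np.array([s,1,s])
def tcp(g,M): return g+.019*M[:,1]
def st(m=""):
    print(m,round(ctrl.current_t(),2),np.round(ctrl.current_tool_pos(),4),"F",np.round(ctrl.current_contact_force(),1),"w",round(ctrl.current_grip_width()*91,1),flush=True)
E
python3 - <<'E'
from h import *
M=R(37,10);g=np.array([.3754,.2535,.028])
ctrl.goto(tcp(g+.10*Z,M),M);st("above")
ctrl.move_l(tcp(g,M),.1);st("down")
ctrl.command_gripper(0.0);st("grip")
ctrl.move_l(tcp(g+.10*Z,M),.15);st("lift")
cv2.imwrite("pics/top1.png",ctrl.read_camera("top"))
cv2.imwrite("pics/sc1.png",ctrl.read_camera("scene"))
M2=R(45,15.7);p=bw(.090,-.012,.028)
ctrl.goto(tcp(p+.05*N,M2),M2);st("over board")
c=ctrl.move_l(tcp(p+.006*N,M2),.1,contact_N=8);st(c)
crop("scene","pics/s2.png",230,100,400,240,4.6)
E
```

```text
above 1.68 [0.3783 0.2561 0.1095] F [-0.7  0.3 -0.7] w 90.9
down 2.83 [0.3782 0.2556 0.0097] F [-1.   0.9  0.1] w 91.0
grip 3.54 [0.3781 0.2555 0.0093] F [-0.2 -0.6  3.1] w 49.7
lift 4.36 [0.3777 0.2553 0.1087] F [-0.2 -0.1 -1.1] w 49.5
over board 5.53 [0.4548 0.0562 0.0761] F [-0.  -0.5 -0.1] w 2.6
False 6.12 [0.4581 0.0594 0.0327] F [-1.1  0.2 -0.3] w 0.7
```

View pics/s2.png

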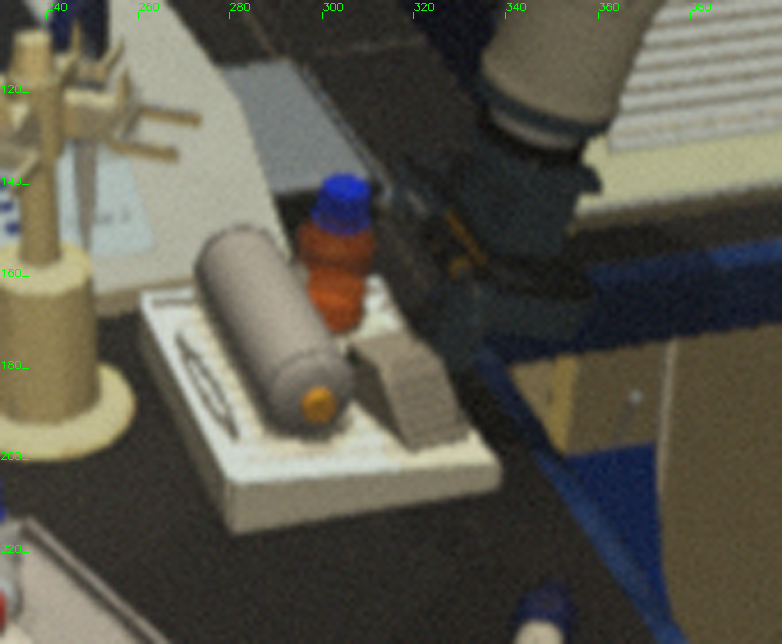

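The chock was held after the lift (49.5 mm), but it slipped out during the fast joint move. It landed on the board, turned about 90°, near scene pixel (317,185), and the bottle is still standing. I'll back off and measure from the top camera.

Run:
```python
from h import *
from m import cap
p=np.array(ctrl.current_tool_pos())
ctrl.move_l(p+.12*Z+.06*XB,.2);ctrl.command_gripper(1.0)
M=R(0,0);ctrl.goto(np.array([.33,.30,.25]),M);st("clear")
im=ctrl.read_camera("top");cv2.imwrite("pics/top2.png",im)
a=cv2.imread("pics/top0.png")
print("cap now",cap(im,365,155,400,190),"was",cap(a,365,155,400,190))
crop("top","pics/c5.png",280,120,410,250,4.6,im)
```

```text
clear 10.16 [0.3301 0.2996 0.2498] F [ 0.8  0.3 -0.1] w 91.1
cap now ((380.5, 171.5), 7.905794143676758) was ((380.52197265625, 172.08241271972656), 7.762660026550293)
```

View pics/c5.png

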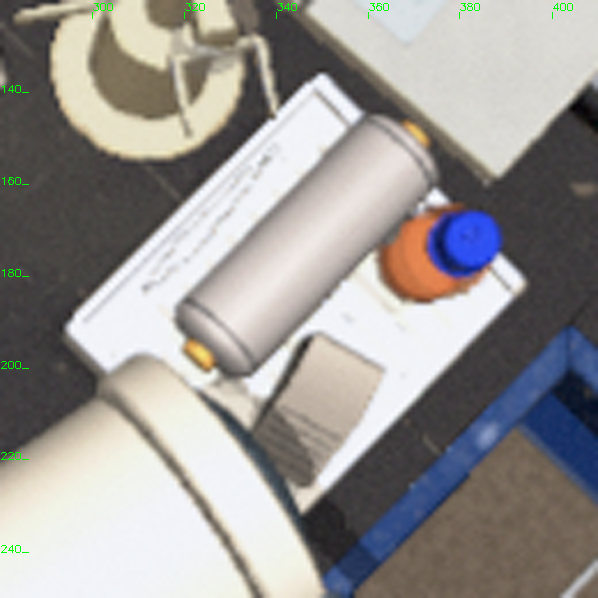

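Run:
```python
from h import *
np.set_printoptions(precision=4,suppress=True)
f=lambda X,Y:(280+X/4.6-.4,120+Y/4.6-.4)
def bc(P): r=P-OB;return np.array([r@XB,r@YB])
# heel top corners at face+.042, thin at face+.002; iterate z by board x
def on(uv,h):
    z=.02+h
    for _ in range(4):
        P=onz("top",uv,z);z=.026-.1*bc(P)[0]+h
    return bc(P)
c=[on(f(*p),h)for p,h in(((318,335),.042),((383,372),.042),((255,437),.002),((310,485),.002))]
for x in c:print(x)
hm=(c[0]+c[1])/2;tm=(c[2]+c[3])/2;print("heel",hm,"thin",tm,"len",np.linalg.norm(tm-hm),"w",np.linalg.norm(c[0]-c[1]),np.linalg.norm(c[2]-c[3]))
d=(tm-hm)[0]*XB+(tm-hm)[1]*YB;print("yaw",np.degrees(np.arctan2(d[1],d[0])))
k=[on(f(*p),.032)for p in((372,115),(437,180),(178,300),(250,375))];print("cyl ends",k,np.mean(k,0))
a,b=cv2.imread("pics/top0.png"),cv2.imread("pics/top2.png")
s=np.s_[135:200,315:375]
g=lambda i:cv2.cvtColor(i,cv2.COLOR_BGR2GRAY)[135:185,325:362].astype(np.float32)
print("cylinder shift px",cv2.phaseCorrelate(g(a),g(b)))
```

```text
[ 0.0203 -0.0125]
[0.0647 0.0004]
[ 0.0381 -0.0774]
[ 0.084  -0.0739]
heel [ 0.0425 -0.006 ] thin [ 0.061  -0.0757] len 0.07205385880781771 w 0.04617856233291906 0.04598097629886253
yaw 149.90669868389446
cyl ends [array([-0.0517,  0.113 ]), array([0.0056, 0.1137]), array([-0.0557, -0.0574]), array([ 0.0081, -0.0582])] [-0.0235  0.0278]
cylinder shift px ((-0.014765508952276463, -0.11369988717399693), 0.9274217056632041)
```

Run:
```python
from h import *
np.set_printoptions(precision=3,suppress=True)
def tri(u,v):
    o1,d1=ray("top",u);o2,d2=ray("scene",v)
    s=np.linalg.lstsq(np.c_[d1,-d2],o2-o1,rcond=None)[0];return (o1+d1*s[0]+o2+d2*s[1])/2,np.linalg.norm(o1+d1*s[0]-o2-d2*s[1])
for u in((340,144.5),(321,149),(284,123)):
    for v in((273.5,126),(268.7,134),(230,100)):print(u,v,*tri(u,v))
# carousel outline at base & at height, board coords
for tl in(0,20,30,35):
  for s in(1,-1):
    M=R(-45,tl,s)
    # tilt includes slope: tool x along XB (slope) -> rotate by -0.1rad about YB
    q=cv2.Rodrigues(0.09967*YB)[0]; 
    M2=q@M
    g=bw(-.0265,-.04,.032); k=ctrl.ik(tcp(g,M2),M2);print(tl,s,None if k is None else np.round(k),np.round(M2[:,0]@TD,3))
    g=bw(.05,-.03,.028);
for tl in(0,6,10):
  for s in(1,-1):
    M2=q@R(148.5,tl,s);k=ctrl.ik(tcp(g,M2),M2);print("chock",tl,s,None if k is None else np.round(k),M2[:,1]@N)
```

```text
(340, 144.5) (273.5, 126) [0.6   0.158 0.231] 0.00028458251881464144
(340, 144.5) (268.7, 134) [0.614 0.153 0.197] 0.008533910399207385
(340, 144.5) (230, 100) [0.64  0.203 0.313] 0.13589655122473318
(321, 149) (273.5, 126) [0.577 0.208 0.263] 0.0072879346568666846
(321, 149) (268.7, 134) [0.589 0.206 0.231] 0.0009525604434175348
(321, 149) (230, 100) [0.618 0.248 0.338] 0.12430900727163119
(284, 123) (273.5, 126) [0.581 0.287 0.316] 0.09340074938246909
(284, 123) (268.7, 134) [0.593 0.286 0.287] 0.08819235593474153
(284, 123) (230, 100) [0.628 0.311 0.368] 0.03621028440683548
0 1 [  9.  34. 103.   5.  39. -41.] -1.0
0 -1 [  9.  34. 103.   5.  39. 139.] 1.0
20 1 [ 20.  34. 110. -36.  27.   8.] -1.0
20 -1 [  20.   34.  110.  -36.   27. -172.] 1.0
30 1 [ 26.  36. 112. -61.  31.  37.] -1.0
30 -1 [  26.   36.  112.  -61.   31. -143.] 1.0
35 1 None -1.0
35 -1 None 1.0
chock 0 1 [  2.  32. 112.   7.  32. 117.] -0.9999875290419047
chock 0 -1 [  2.  32. 112.   7.  32. -63.] -0.9999875290419047
chock 6 1 [ -1.  34. 108.  11.  40. 112.] -0.9945095254539998
chock 6 -1 [ -1.  34. 108.  11.  40. -68.] -0.9945095254539998
chock 10 1 [ -2.  35. 105.  13.  45. 110.] -0.9847955258831506
chock 10 -1 [ -2.  35. 105.  13.  45. -70.] -0.9847955258831506
```

The chock probably hit the cylinder's end, because the cylinder has slid about 27 mm along its own axis (still at the same x). I'll move the arm clear, take one accurate look, and fix both.

Run:
```python
from h import *
M=R(90,0);p=np.array([.15,.55,.25])
q=[70.388,28.281,77.091,0,74.628,-5.472];ctrl.movej(q);st()
im=ctrl.read_camera("top");cv2.imwrite("pics/top3.png",im)
crop("top","pics/c6.png",292,135,397,240,5.7,im)
```

```text
12.24 [0.1531 0.6058 0.214 ] F [ 0.7 -0.4  0.5] w 90.9
```

View pics/c6.png

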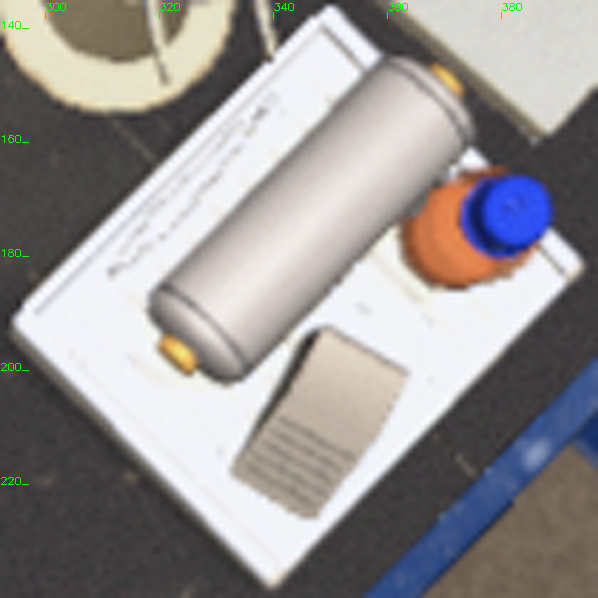

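Run:
```python
from h import *
np.set_printoptions(precision=4,suppress=True)
f=lambda X,Y:(292+X/5.7-.4,135+Y/5.7-.4)
def bc(P): r=P-OB;return np.array([r@XB,r@YB])
def on(uv,h):
    z=.02+h
    for _ in range(4):
        P=onz("top",uv,z);z=.026-.1*bc(P)[0]+h
    return bc(P)
c=[on(f(*p),h)for p,h in(((322,327),.042),((408,374),.042),((232,470),.003),((312,518),.003))]
print(c);hm=(c[0]+c[1])/2;tm=(c[2]+c[3])/2;u=(tm-hm)/np.linalg.norm(tm-hm)
print("heel",hm,"thin",tm,"len",np.linalg.norm(tm-hm),"w",np.linalg.norm(c[0]-c[1]),np.linalg.norm(c[2]-c[3]))
d=u[0]*XB+u[1]*YB;print("yaw",np.degrees(np.arctan2(d[1],d[0])),"u",u,"origin",(hm+tm)/2)
w=(c[1]-c[0]);w2=w[0]*XB+w[1]*YB;print("yaw from heel edge",np.degrees(np.arctan2(w2[1],w2[0]))-90)
F=lambda X,Y:(200+X/3.7-.35,125+Y/3.7-.35)
for n,g,pts in(("orig",F,((600,107),(430,288))),("now",f,((447,80),(180,354)))):
    print(n,[on(g(*p),.032) for p in pts])
```

```text
[array([ 0.0181, -0.0129]), array([0.0648, 0.0016]), array([ 0.0374, -0.0884]), array([ 0.0834, -0.0764])]
heel [ 0.0415 -0.0056] thin [ 0.0604 -0.0824] len 0.07904737678850202 w 0.04885649926457365 0.04755435478847236
yaw 148.86713645136842 u [ 0.2397 -0.9709] origin [ 0.051 -0.044]
yaw from heel edge -207.7926106676466
orig [array([-0.0309,  0.0972]), array([-0.0254, -0.098 ])]
now [array([-0.0242,  0.1249]), array([-0.0223, -0.0714])]
```

```bash
cat >> h.py <<'E'
QS=cv2.Rodrigues(0.09967*YB)[0]
E
python3 - <<'E'
from h import *
M=QS@R(150,0);g=bw(.054+.006*.26,-.052-.006*.966,.0225)
ctrl.command_gripper(.60)
ctrl.goto(tcp(g+.12*N,M),M);st("above")
ctrl.move_l(tcp(g+.045*N,M),.12)
c=ctrl.move_l(tcp(g,M),.05,contact_N=5);st(f"down {c}")
if c: raise SystemExit
ctrl.command_gripper(0);st("grip")
if ctrl.current_grip_width()*91<45: raise SystemExit
ctrl.move_l(tcp(g+.085*N,M),.08);st("lift")
e=np.array([np.cos(np.radians(37)),np.sin(np.radians(37)),0]);M2=R(37,0)
b=np.array([.3994,.2716,.0225])+.014*e
ctrl.move_l(tcp(b+.06*Z,M2),.1,ori=M2);st("over bench")
if ctrl.current_grip_width()*91<45: raise SystemExit
c=ctrl.move_l(tcp(b-.002*Z,M2),.05,contact_N=4);st(f"set {c}")
ctrl.command_gripper(.75);st("rel")
ctrl.move_l(tcp(b+.09*Z,M2),.2)
E
```

```text
above 15.1 [0.4404 0.1062 0.1434] F [ 0.3 -0.2 -0.3] w 54.3
down False 16.93 [0.4488 0.1141 0.0241] F [-0.7 -0.2 -0.4] w 54.8
grip 17.18 [0.4489 0.1142 0.0242] F [-0.2  0.9  4.1] w 49.3
lift 18.38 [0.4425 0.1081 0.1081] F [-0.7 -0.8 -1.6] w 50.1
over bench 20.73 [0.4106 0.2799 0.0635] F [-0.7  0.4 -1.7] w 50.2
set True 21.83 [0.4105 0.2799 0.0036] F [ 1.  -0.8  1.1] w 49.8
rel 22.32 [0.4099 0.2797 0.0033] F [-0.4  0.   0.3] w 68.5
```

Run:
```python
from h import *
M=QS@R(-45,25,1);a=M[:,1]
g=bw(-.0255,-.037,.040)
ctrl.command_gripper(.835)
ctrl.goto(tcp(g-.11*a+.09*XB-.03*YB,M),M);st("way")
ctrl.move_l(tcp(g-.11*a,M),.15)
c=ctrl.move_l(tcp(g,M),.08,contact_N=5);st(f"in {c}")
if c: raise SystemExit
ctrl.command_gripper(0);st("grip")
if not 60<ctrl.current_grip_width()*91<67: raise SystemExit
ctrl.move_l(tcp(g-.027*YB,M),.04);st("slid")
ctrl.command_gripper(.835);st("rel")
ctrl.move_l(tcp(g-.027*YB-.11*a,M),.12)
ctrl.move_l(tcp(g-.027*YB-.11*a+.09*XB-.03*YB,M),.2);st("out")
ctrl.movej([70.388,28.281,77.091,0,74.628,-5.472])
im=ctrl.read_camera("top");cv2.imwrite("pics/top4.png",im)
crop("top","pics/c7.png",262,128,402,253,5.0,im)
from m import cap;print(cap(im,365,155,400,190))
```

```text
way 24.37 [0.4006 0.1335 0.1504] F [ 0.6 -0.1  0.5] w 76.3
in False 26.68 [0.5251 0.1499 0.0516] F [-0.1 -0.2  0.2] w 76.1
grip 27.02 [0.5252 0.15   0.0515] F [-2.3  2.   4.9] w 63.3
slid 27.85 [0.5057 0.1689 0.0513] F [-1.1 -0.1  8.4] w 63.4
rel 28.27 [0.5058 0.1688 0.0511] F [0.3 0.1 0.3] w 75.7
out 29.96 [0.382  0.1526 0.1505] F [1.  0.9 0.1] w 76.1
((380.5, 172.5), 7.905794143676758)
```

View pics/c7.png

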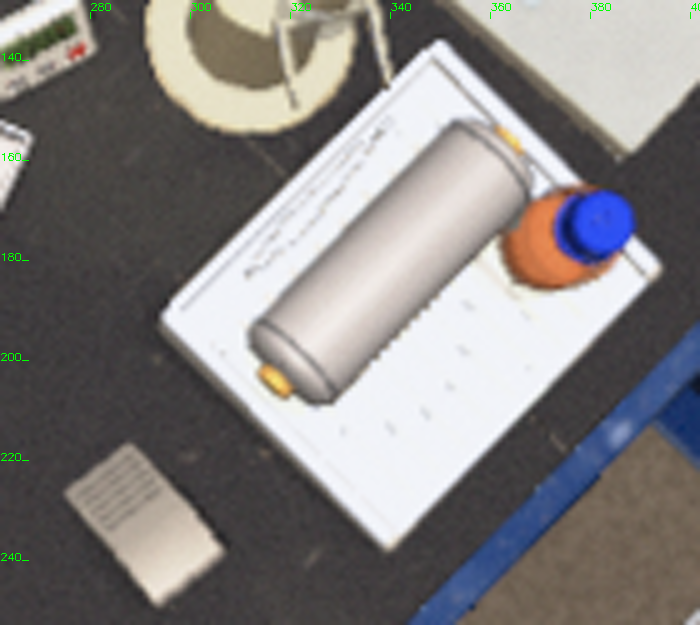

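The cylinder is back: its necks are at (363,155) and (317,204), against (362,153.5) and (316,202.5) at the start. The bottle is undisturbed and the chock lies flat on the bench. Next I'll pick the chock up by its heel, take a path clear of the cylinder's end, place it on the low side, and push.

Run:
```python
from h import *
np.set_printoptions(precision=4,suppress=True)
f=lambda X,Y:(262+X/5-.4,128+Y/5-.4)
rear=(onz("top",f(158,605),.042)+onz("top",f(224,551),.042))/2;thin=(onz("top",f(66,493),.003)+onz("top",f(130,443),.003))/2
d=(thin-rear)[:2];yaw=np.degrees(np.arctan2(d[1],d[0]));print(rear,thin,np.linalg.norm(d),yaw)
e=np.array([*d,0])/np.linalg.norm(d);o=(rear+thin)/2;o[2]=0
M=R(37,10);g=o-.030*e+.028*Z;print("origin",o,"t",ctrl.current_t())
ctrl.command_gripper(1.0)
ctrl.goto(tcp(g+.06*Z,M),M)
c=ctrl.move_l(tcp(g,M),.1,contact_N=8);st(f"down {c}")
if c: raise SystemExit
ctrl.command_gripper(0);st("grip")
if ctrl.current_grip_width()*91<45: raise SystemExit
ctrl.move_l(tcp(g+.07*Z,M),.15)
M2=R(45,15.7)
ctrl.move_l(tcp(bw(.13,-.05,.09),M2),.15,ori=M2);st("way")
p=bw(.095,-.012,.028)
ctrl.move_l(tcp(p+.012*N,M2),.15)
c=ctrl.move_l(tcp(p-.003*N,M2),.04,contact_N=4);st(f"set {c}")
if ctrl.current_grip_width()*91<45: raise SystemExit
ctrl.command_gripper(.66);st("rel")
q=np.array(ctrl.current_tool_pos());a=M2[:,1]
ctrl.move_l(q-.055*a,.15)
cv2.imwrite("pics/top5.png",ctrl.read_camera("top"))
```

```text
[0.3641 0.245  0.042 ] [0.4301 0.2959 0.003 ] 0.08329015674085163 37.62847085181144
origin [0.3971 0.2704 0.    ] t 31.8417
down False 34.67 [0.376  0.2543 0.0095] F [-0.4  0.9  0.3] w 91.2
grip 35.38 [0.376  0.2541 0.0094] F [-0.4 -0.4  4. ] w 49.9
way 37.49 [0.3988 0.0539 0.0841] F [ 0.4  0.2 -2.2] w 49.7
set True 38.49 [0.4549 0.0558 0.0252] F [ 0.1  0.2 -1.8] w 49.8
rel 38.88 [0.4551 0.0558 0.0252] F [-0.5 -0.  -0.2] w 60.3
```

Run:
```python
from h import *
M2=np.array(ctrl.current_eef_rot());y=-.012
ctrl.command_gripper(0)
ctrl.move_l(bw(.137,y,.045),.2)
ctrl.move_l(bw(.137,y,.012),.15)
print(ctrl.move_l(bw(.098,y,.012),.05,contact_N=12));st("near")
cv2.imwrite("pics/top6a.png",ctrl.read_camera("top"))
c=ctrl.move_l(bw(.0912,y,.012),.02,contact_N=4.5);st(f"pushed {c}")
print("board x of TCP",(np.array(ctrl.current_tool_pos())-OB)@XB)
im=ctrl.read_camera("top");cv2.imwrite("pics/top6.png",im)
crop("top","pics/c8.png",292,135,397,240,5.7,im)
```

```text
False
near 42.08 [0.4504 0.0511 0.0283] F [ 0.5 -0.1  0.6] w 0.2
pushed False 42.62 [0.4554 0.056  0.0288] F [-0.   0.2 -0.5] w 0.5
board x of TCP 0.09222435128428685
```

View pics/c8.png

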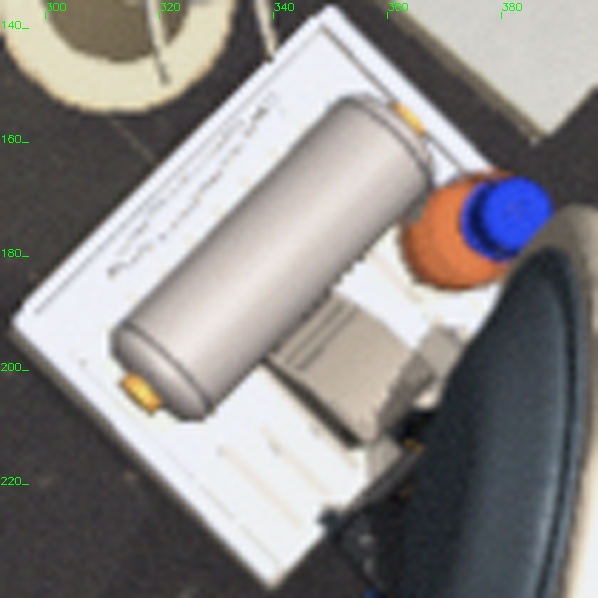

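Run:
```python
from h import *
np.set_printoptions(precision=4,suppress=True)
f=lambda X,Y:(292+X/5.7-.4,135+Y/5.7-.4)
def bc(P): r=P-OB;return np.array([r@XB,r@YB])
def on(uv,h):
    z=.02+h
    for _ in range(4):
        P=onz("top",uv,z);z=.026-.1*bc(P)[0]+h
    return bc(P)
for p,h in(((355,445),.042),((415,365),.042),((265,352),.003),((345,275),.003)):print(p,on(f(*p),h))
# intensity profile across cylinder (board x) averaged over y in .03..  uphill & downhill edges
for n in("top0","top4","top6a","top6"):
    im=cv2.cvtColor(cv2.imread(f"pics/{n}.png"),cv2.COLOR_BGR2GRAY).astype(np.float32)
    def edge(xs,ys):
        best=[]
        P=np.array([[proj("top",OB+x*XB+y*YB+(.026-.1*x+.032)*Z)[0] for y in ys]for x in xs],np.float32)
        return cv2.remap(im,P[...,0].copy(),P[...,1].copy(),cv2.INTER_LINEAR).mean(1)
    xs=np.arange(-.075,-.045,.0005);v=edge(xs,np.linspace(-.03,.05,15))
    d=np.gradient(v);w=np.clip(-d,0,None);print(n,"uphill edge",xs[w.argmax()],(xs*w**2).sum()/(w**2).sum(),end=" ")
    xs=np.arange(-.012,.025,.0005);v=edge(xs,np.linspace(-.06,-.042,8));d=np.gradient(v);w=np.clip(d,0,None);print("low edge",xs[w.argmax()],(xs*w**2).sum()/(w**2).sum())
```

```text
(355, 445) [ 0.0706 -0.0427]
(415, 365) [0.0642 0.0073]
(265, 352) [ 0.0073 -0.0335]
(345, 275) [0.0088 0.0245]
top0 uphill edge -0.05649999999999998 -0.05651141925635345 low edge 0.008500000000000018 0.00857716514296462
top4 uphill edge -0.05499999999999998 -0.0549507032618257 Traceback (most recent call last):
  File "<stdin>", line 20, in <module>
  File "<stdin>", line 16, in edge
  File "h.py", line 4, in proj
    p=ctrl.camera_params(n);T=np.linalg.inv(np.array(p["pose"]));P=np.atleast_2d(P)
ValueError: time passes only in moves, steps and waits
```

```bash
cat > e.py <<'E'
from h import *
np.set_printoptions(precision=4,suppress=True)
p=ctrl.camera_params("top");T=np.linalg.inv(np.array(p["pose"]))
def pj(P):
    c=P@T[:3,:3].T+T[:3,3];return np.stack([p["fx"]*c[...,0]/-c[...,2]+p["cx"],p["fy"]*c[...,1]/c[...,2]+p["cy"]],-1)
def edges(n):
    im=cv2.cvtColor(cv2.imread(f"pics/{n}.png"),cv2.COLOR_BGR2GRAY).astype(np.float32)
    def prof(xs,ys):
        X,Y=np.meshgrid(xs,ys,indexing="ij");P=pj(OB+X[...,None]*XB+Y[...,None]*YB+(.058-.1*X[...,None])*Z).astype(np.float32)
        return cv2.remap(im,P[...,0].copy(),P[...,1].copy(),cv2.INTER_LINEAR).mean(1)
    r=[]
    for lo,hi,ys,s in((-.075,-.045,np.linspace(-.03,.05,15),-1),(-.008,.025,np.linspace(-.06,-.042,8),1)):
        xs=np.arange(lo,hi,.0005);w=np.clip(s*np.gradient(prof(xs,ys)),0,None)**2;r.append((xs*w).sum()/w.sum())
    return np.array(r)
if __name__=="__main__":
    for n in("top0","top4","top5","top6a","top6"):print(n,edges(n))
E
python3 e.py
```

```text
top0 [-0.0565  0.0086]
top4 [-0.055   0.0101]
top5 [-0.055   0.0101]
top6a [-0.055   0.0108]
top6 [-0.0556  0.0096]
```

The chock has made contact: the cylinder's uphill edge moved 0.6 mm upslope on the final push. About 1 mm more returns it to its original line (−0.0565). Then I'll do the bottle.

```bash
python3 - <<'E'
from h import *
y=-.012
ctrl.move_l(bw(.0902,y,.012),.02,contact_N=8)
ctrl.move_l(bw(.100,y,.012),.1)
ctrl.move_l(bw(.125,y,.15),.25)
ctrl.command_gripper(.62)
cv2.imwrite("pics/top7.png",ctrl.read_camera("top"))
M=R(45,5.7);g=bw(.0305,.0727,.102)
ctrl.goto(tcp(g+.05*N,M),M);st("above bottle")
c=ctrl.move_l(tcp(g,M),.12,contact_N=6);st(f"down {c}")
if c: raise SystemExit
ctrl.command_gripper(0);st("grip")
if not 30<ctrl.current_grip_width()*91<42: raise SystemExit
ctrl.move_l(tcp(g+.02*N+.008*TD,M),.08)
ctrl.move_l(tcp(g+.115*N+.012*TD,M),.2);st("up")
E
python3 - <<'E'
from e import *
print(edges("top6"),edges("top7"))
E
```

```text
above bottle 45.47 [0.5495 0.031  0.1547] F [-1.  -0.6 -0.2] w 56.5
down False 46.03 [0.5528 0.0337 0.106 ] F [-0.   0.9 -0.1] w 56.4
grip 46.48 [0.5535 0.0339 0.106 ] F [ 0.6 -2.6  7.3] w 35.8
up 47.52 [0.5361 0.0176 0.2178] F [ 0.1 -0.4 -2.1] w 36.0
[-0.0556  0.0096] [-0.0566  0.0095]
```

Run:
```python
from h import *
M=R(66,0);t=np.array([.5253,.4431,.106])
ctrl.move_l(tcp(np.array([.42,.21,.24]),M),.2,ori=M)
ctrl.move_l(tcp(t+.06*Z,M),.2);st("over tray")
c=ctrl.move_l(tcp(t+.012*Z,M),.12)
c=ctrl.move_l(tcp(t-.005*Z,M),.03,contact_N=5);st(f"set {c}")
ctrl.command_gripper(.6)
ctrl.move_l(tcp(t+.07*Z,M),.2);st("up")
ctrl.goto(tcp(np.array([.38,.36,.25]),M),M)
im=ctrl.read_camera("top");cv2.imwrite("pics/top8.png",im);st()
s=ctrl.read_camera("scene");cv2.imwrite("pics/sc8.png",s)
crop("top","pics/t1.png",200,125,400,245,2.6,im);crop("scene","pics/t2.png",190,120,350,250,2.6,s)
x=cv2.imread("pics/t1.png");y=cv2.imread("pics/t2.png");cv2.imwrite("pics/c9.png",np.vstack([x[:290],cv2.resize(y,(x.shape[1],int(y.shape[0]*x.shape[1]/y.shape[1])))[:310]]) if 0 else np.hstack([x[:338,:400],y[:312,:400]]) if 0 else np.vstack([x[:280],cv2.copyMakeBorder(y[:320],0,0,0,x.shape[1]-y.shape[1],0)]))
from e import edges;print(edges("top8"))
```

```text
over tray 50.28 [0.5251 0.4426 0.1472] F [ 0.1 -0.8 -2.4] w 36.2
set True 51.27 [0.5261 0.4431 0.0872] F [ 2.3 -1.6  2.7] w 36.0
up 52.27 [0.5254 0.4432 0.1576] F [-0.2 -1.2 -0.6] w 54.7
 53.08 [0.3806 0.3603 0.2304] F [ 0.3 -0.9 -1.2] w 54.9
[-0.0566  0.0094]
```

View pics/c9.png

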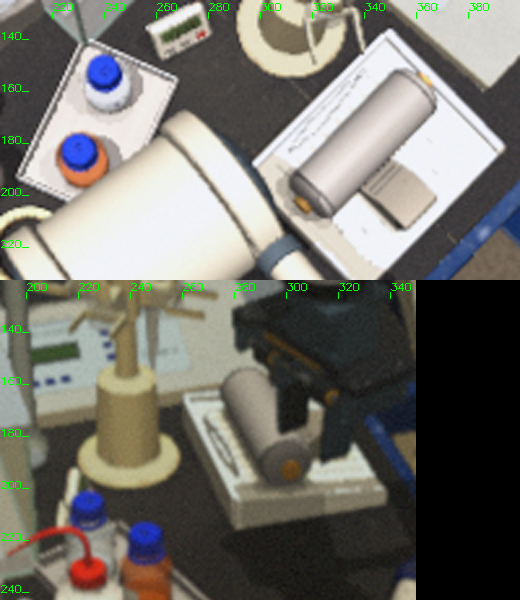

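All is in place: the cylinder is held by the chock alone at its original line, and both bottles are upright in the tray. The robot is clear, so I'm handing in.

```bash
python3 -c "
from bench import ctrl
ctrl.sign_off();print(ctrl.current_t())"
```

```text
the job is handed in; nothing more can be done
the job is handed in; nothing more can be done
```

The job is done and handed in at about 53 s of the 58 s allowed. The chock alone now holds the cylinder, and the brown bottle stands upright in the free half of the tray beside the clear one.

**What went wrong:** on the first carry the chock slipped out of the gripper, most likely because it hit the cylinder's end. It landed on the board, and the cylinder slid about 27 mm along its own axis. I put the chock back on the bench, then gripped the cylinder and slid it back. I picked the chock up again by a clearer path and pushed it in with shut fingers.

**Last checks:**
- **Cylinder across the slope:** its uphill edge is at −56.6 mm, against −56.5 mm at the start, and it did not move when the bottle was taken away.
- **Cylinder along its axis:** after I slid it back, its ends were within about 1–2 pixels (3–6 mm) of where they started. I did not measure this again at the end.
- **Chock contact:** the force reading never showed the contact. I saw it from the cylinder moving about 1.6 mm uphill in all during the last pushes, back to its starting line.
- **Chock position:** it sits about 12 mm off the cylinder's middle, on the side away from where the bottle stood. One rough camera reading of the chock's heel differed by about 6 mm from the position worked out from the tool.

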